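Clip the blue-tab mesh prefilter into the drying rack

ROBOT

A 6-joint arm with a two-finger parallel gripper is mounted at the origin on the work surface. World frame = base frame: x ahead of the robot, y to its left, z up, the work surface at z = 0. Lengths are in mm, angles in rad, forces in N, time in s.
With the tool pointing down it reaches from about 350 to 975 mm from the base axis. Payload 7.1 kg.
Tool frame: the origin (TCP) lies midway between the tips of the shut fingers; the grasp point (between the pads) lies 19 mm behind it (ctrl.grip_point_offset is the distance from the TCP to the grasp point, in mm); z points along the fingers, y is the line along which they close (so a half turn about z gives the same grasp; the last joint's range is limited). The gripper opens to 88 mm and grips with 3 to 60 N. Pads are 20 mm wide; open, the fingers measure 115 mm over their backs; the gripper's body (75 mm by 178 mm) begins 61 mm behind the grasp point.
Start: joints at [1.085, 0.423, 1.63, -0, 1.089, -0.019], TCP at [281.237, 558.131, 222.675] pointing down, gripper open.
Joint ranges: [-3, 3], [-0.9, 2.11], [0.09, 2.58], [-1.31, 4.45], [0.11, 2.69], [-2.54, 2.54]. Speed limits (rad/s): [2.39, 2.39, 3.01, 3.14, 3.14, 3.14].

INTERFACE

Orientations are given as a rotation vector (axis times angle).
In Python, from workcell import get_obs, optics, close_job, spotter, ctrl gives the robot as it stands. The module is installed in compiled form; this text tells all that it offers.
- The arm moves only by the tool move_arm, never from a script. Its argument "rows" is a list of rows, each a list of 5 numbers: the shift along the tool's x, y, z in cm, then the turn about the tool's z in degrees, then the opening in per cent of the stroke, from 0 (shut) to 100 (fully open). A call has 1 to 10 rows; each row shifts and turns the commanded pose from where the row before left it, along the tool's axes as they then stand; what a row does not reach is not made up. A row lasts 1/8 s, in which the tool goes at most 62.5 mm and 10.7 degrees, less where a joint would pass 70% of its speed; a pose out of reach is approached as far as the arm can. A call with a gripper value outside its range is refused whole. The fingers move at their own pace and stop on an object; the grip force is fixed at half the most. Time passes only in rows, so rows that do not move let the fingers close. It gives the time, the measured TCP pose, the force, the opening and the grip force at its end, in the units of the state.
- get_obs(): the state, without advancing time (a new reading comes with each control period).
- optics.get_image(name): name is "scene" or "top" or "wrist"; returns the picture (384x512x3 uint8, blue, green, red); there is no depth.
- optics.calibration(name): a dict with "camera_matrix" (3x3 intrinsics, pixels), "xyz" and "orientation" of the camera in the world. Camera axes: x right, y down, z forward; pixel columns grow to the right and rows downward; lengths in mm; the calibration is good to about 2 mm. A picture is of the moment at which its call begins: read the wrist's pose just before it. calibration takes no time and is no camera call; for the wrist camera it gives the pose at the moment of the call.
- close_job(): hands the job in; it is judged then, once.
Trained networks look in the newest picture that a camera, given by its name, has taken for a name from the list of things; names that differ only in an ending like _2 or _b are one class to them, and where a whole thing is asked for, a point or a joint stands for the part that bears it (a point fixed in the world has none). Each returns a list of dicts, best first, with "conf" (0 to 1); they miss things now and then, are a little off and sometimes report something else, mostly with a low value. They report only what shows in the picture. A call takes as long as a camera call. They do not tell look-alikes from the thing itself.
- spotter.find_in(camera, label): "point" ([column, row] in pixels, amid what is visible of it).
- spotter.regions_of(camera, label): "region" (384x512 bool, what is visible of it) and "point" ([column, row] in pixels, amid what is visible of it).
The state is a dict: "t": time; "qpos": joint angles; "qvel": joint speeds; "joint_torque": joint torques, N m; "ee_pos": TCP position; "orientation": TCP orientation; "ft_force": force on the tool from outside, world axes, zero at the start; "moment": the same for the moment, N m; "width": finger opening in mm; "grasp_force": force on a finger pad.
Only numpy, scipy, OpenCV 4.12 (cv2) and the standard library are available. Lean on these libraries where they do the work, as an engineer would, in place of code of your own. Each camera call takes 0.05 s, during which the arm holds its last target. There are 200 camera calls.

TASK

Take the round mesh prefilter with the blue tab off the lazy Susan by its tab and stand it on edge on the green tapping mat, leaning back against the tiled backsplash, then let go so that you can take it again by its rim. Press it upright down into the empty middle slot of the drying rack, its tab facing the same way as those of its neighbours, until the spring clip snaps over the rim and it sits fully home; press it in with the hand, do not drop or slam it. Leave the other four prefilters where they are.

Things in the scene. Friction and masses are not known exactly. Their poses are not given: they have to be found in the camera images.
- filter_blue_centre (a point): Centre of the round mesh prefilter to be racked (130 mm across, about 0.12 kg). Its mesh lies in x-y; z points out of the face with the blue tab, x runs along the tab. Rim: flat dark ring 12 mm thick (z -6 to +6), radius 53 to 65 mm; inside it the mesh is recessed (z -2 to +2). Lies flat, tab up, in any of three places on the lazy Susan, turned anyhow.
- filter_blue_tab (a point): Point in the blue tab, 16 mm from that filter's centre along its z; same axes. The tab is a straight rib through the centre, 44 mm long (x), 10 mm thick (y), rising from the mesh to z = 26 mm above the centre, 20 mm above the rim. The back face has no tab.
- filter_blue: The blue-tab prefilter as a whole: same origin and axes as filter_blue_centre.
- filter_white_centre (a point): Centre of a second prefilter of the same shape, white tab, lying flat on the lazy Susan. To be left alone.
- filter_orange_centre (a point): Centre of a third prefilter of the same shape, orange tab, lying flat on the lazy Susan. To be left alone.
- turntable: Lazy Susan, left or right of the mat (the rack on the other side); origin on the bench under its axis, z up. Wooden platter 304 mm across, top 26 mm above the bench, turning on a stiff bearing (0.3 N m). The three filters lie on it 80 mm from the axis, 120 degrees apart.
- tapping_mat: Green silicone tapping mat fixed on the bench: 120 mm (x) by 160 mm (y), 6 mm thick; origin at the centre of its underside, x towards the backsplash, which its far edge touches. Friction about 0.6.
- backsplash: Fixed low tiled backsplash (a pipe ledge) along the bench's far side. Origin at the foot of its front face, on the bench; x away from the robot, y along the face. The upright front face is the plane x = 0, 90 mm high; the top behind it is flat, 90 mm deep.
- rack: Fixed drying rack, 236 mm (x) by 132 mm (y); origin under its centre on the bench, z up, -x its front. Three upright slots, 58 mm apart along x; a racked filter stands with its mesh in the rack's y-z plane. At y = -48 and 48 mm a pair of 5 mm guide wires flanks each slot, 15 mm apart between them up to 72 mm above the bench, flared to 34 mm at their tops 96 mm above it.
- slot_mid (a point): Where the centre of a filter seated in the empty middle slot lies: on the rack's centre line, 77 mm above the bench; same axes as the rack. The seated filter's z (tab) points along this -x. Its top edge is then 142 mm above the bench, level with its neighbours. Two rails at y = -25 and 25 mm carry it and centre it in y.
- clip_mid (a point): Narrowest point between the spring clip's two steel strips (30 mm wide in y) at the foot of the middle slot, 31 mm above the bench; same axes as the rack. Gap 5 mm here, flared to 20 mm 16 mm higher. A filter's edge meets them about 25 mm above its seat; then push 10 to 18 N until, some 7 mm above its seat, they snap over the rim and it drops home.
- filter_front_centre (a point): Centre of a racked prefilter with a grey tab in the rack's front slot, tab to the front. To be left alone.
- filter_rear_centre (a point): Centre of a racked prefilter with a grey tab in the rack's rear slot, tab to the front. To be left alone.
There are look-alikes about, which are no part of the job. What is shaped like the filter_blue but purple is not meant.

How it is judged (in metres and radians):
On the way:
1. the blue-tab prefilter stands on edge on the tapping mat, leaning against the backsplash, let go and at rest (angle between filter_blue_centre's own z axis and vertical between 0.7 and 1.7 rad and contact force between filter_blue and tapping_mat above 0.2 N and contact force between filter_blue and backsplash above 0.02 N and contact force between the fingers and filter_blue below 0.05 N and linear speed of filter_blue below 0.02 m/s), for 0.2 s.
At the end, for the whole second after the job is handed in: Blue-tab filter clipped in the middle slot: centre within 4 mm of seated height and 7 mm of the slot's centre in plan, square to it within 8 degrees, tab to the rack's front; let go, at rest. White and orange filters within 30 mm, racked ones within 15 mm, of where they were (horizontal distance between filter_blue_centre and slot_mid below 0.007 m and z of filter_blue_centre in the frame of slot_mid below 0.004 m and angle between the z axis of filter_blue_centre and the x axis of slot_mid, either way round below 0.14 rad and x of filter_blue_tab in the frame of slot_mid below -0.008 m and linear speed of filter_blue below 0.02 m/s and contact force between the fingers and filter_blue below 0.05 N and distance of each of filter_white_centre, filter_orange_centre from where it was at the start of the episode below 0.03 m and distance of each of filter_front_centre, filter_rear_centre from where it was at the start of the episode below 0.015 m); the robot touches nothing.
It fails at once if the prefilter is dropped or slammed into the rack (faster than 0.6 m/s there) (horizontal distance between filter_blue_centre and slot_mid below 0.03 m and z of filter_blue_centre in the frame of slot_mid below 0.045 m and linear speed of filter_blue above 0.6 m/s).
It fails at once if another prefilter is knocked out of its place (distance of any of filter_white_centre, filter_orange_centre from where it was at the start of the episode above 0.06 m or distance of any of filter_front_centre, filter_rear_centre from where it was at the start of the episode above 0.03 m).
It also fails if it takes over 72 s, if anything falls off the work surface, if the arm or the gripper's body presses on something with over 40 N, if the wrist force passes 120 N, or if a joint passes its speed limit or range.

## Working session

There is one attempt and no reset: what is moved stays moved. The work goes in short steps, Python scripts to look and compute and a tool call to move; the robot and the scene stay as the last step left them, time stands still between calls to the robot, and variables do not carry over. Pictures are saved under pics/ and viewed, at most 10 in all, crops included, and the job is handed in when it is done.

Besides the shell and the picture viewer there is one more tool, called after "Request:" as a command line: name --pt "numbers of a row" for each row, then --argument value for the rest. move_arm: Moves the arm, as the interface text tells. Its arguments: {"type":"object","properties":{"rows":{"type":"array","items":{"type":"array","items":{"type":"number"}}}},"required":["rows"]}

```bash
mkdir -p pics
python3 - <<'E'
from workcell import get_obs, optics, spotter
import cv2,numpy as np
o=get_obs();print(o)
a=optics.get_image("scene");b=optics.get_image("top")
cv2.imwrite("pics/scene.png",a);cv2.imwrite("pics/top.png",b)
for c in("scene","top","wrist"):print(c,optics.calibration(c))
for n in("filter_blue_centre","filter_blue_tab","turntable","tapping_mat","rack","slot_mid","filter_front_centre","filter_rear_centre","filter_white_centre","filter_orange_centre"):
  print(n,[(np.round(d["point"]),round(d["conf"],2)) for d in spotter.find_in("top",n)],[(np.round(d["point"]),round(d["conf"],2)) for d in spotter.find_in("scene",n)])
print(get_obs()["t"])
E
```

```text
{'t': 0.0, 'qpos': array([ 1.08501289e+00,  4.23822175e-01,  1.63068952e+00, -1.86610005e-05,
        1.08857728e+00, -1.89834123e-02]), 'qvel': array([-7.38516231e-05,  2.09190316e-03,  4.78998688e-04,  5.56359102e-04,
       -8.43028991e-04,  1.29903519e-03]), 'joint_torque': array([-7.64376091e-05, -5.44623470e+01, -2.73661476e+01,  6.42986340e-02,
        2.26730708e-02, -1.47237884e-04]), 'ee_pos': array([280.98454414, 557.65995655, 221.91353172]), 'orientation': array([-7.26512380e-01, -3.05606478e+00,  2.28218410e-03]), 'ft_force': array([-0.00891885,  0.00504115,  0.20831286]), 'moment': array([-0.04101018,  0.00238767, -0.02019179]), 'grasp_force': 0.0, 'width': 87.7816037794243}
scene {'camera_matrix': array([[347.27529663,   0.        , 258.16609158],
       [  0.        , 347.27529663, 191.08713676],
       [  0.        ,   0.        ,   1.        ]]), 'xyz': array([1346.39861952,   28.07521154,  702.28146783]), 'orientation': array([-1.56772103, -1.69516969,  0.88354914])}
top {'camera_matrix': array([[361.0055091 ,   0.        , 255.27503394],
       [  0.        , 361.
[... 958 characters left out ...]
rray([155., 216.]), 0.27), (array([354., 243.]), 0.23)]
tapping_mat [(array([244., 123.]), 0.85)] [(array([268., 242.]), 0.83)]
rack [(array([154., 174.]), 0.62), (array([342., 198.]), 0.59)] [(array([349., 243.]), 0.62), (array([189., 198.]), 0.42)]
slot_mid [(array([156., 173.]), 0.83)] [(array([350., 242.]), 0.92)]
filter_front_centre [(array([145., 190.]), 0.72)] [(array([358., 195.]), 0.94)]
filter_rear_centre [(array([149., 153.]), 0.74)] [(array([358., 219.]), 0.76)]
filter_white_centre [(array([367., 159.]), 0.66)] [(array([156., 217.]), 0.76), (array([189., 195.]), 0.61)]
filter_orange_centre [(array([320., 160.]), 0.8), (array([243., 123.]), 0.68)] [(array([199., 221.]), 0.75)]
1.1
```

View pics/top.png

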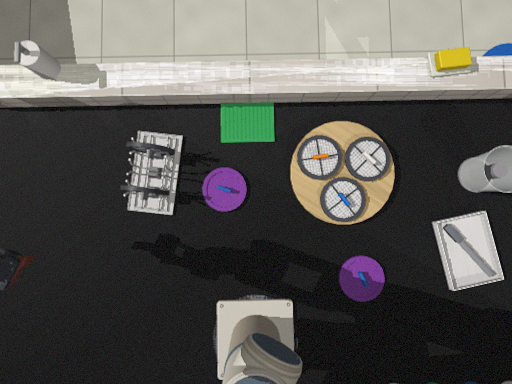

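View pics/scene.png

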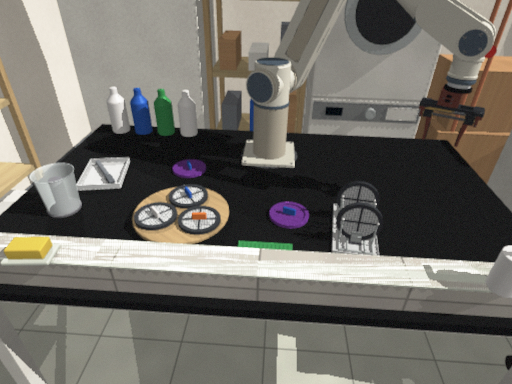

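The top view shows the blue filter at about (343,200) on the turntable (342,174), the mat at (247,123), the rack at (155,173) slightly turned, and purple look-alikes at (224,189) and (361,279). The scene view agrees. Next I'll measure these.

```bash
cat > h.py <<'E'
import numpy as np,cv2
from scipy.spatial.transform import Rotation as R
from workcell import get_obs, optics, spotter
def ray(c,uv,cal=None):
    k=cal or optics.calibration(c); d=np.linalg.solve(k["camera_matrix"],[uv[0],uv[1],1.])
    return k["xyz"],R.from_rotvec(k["orientation"]).apply(d)
def plane(c,uv,z,cal=None):
    p,d=ray(c,uv,cal); return p+d*(z-p[2])/d[2]
def proj(c,P,cal=None):
    k=cal or optics.calibration(c); q=R.from_rotvec(k["orientation"]).inv().apply(np.asarray(P,float)-k["xyz"])@k["camera_matrix"].T
    return q[...,:2]/q[...,2:]
E
python3 - <<'E'
from h import *
im=cv2.imread("pics/top.png")
hsv=cv2.cvtColor(im,cv2.COLOR_BGR2HSV)
def m(lo,hi,box):
    k=cv2.inRange(hsv,lo,hi); z=np.zeros_like(k); x0,y0,x1,y1=box; z[y0:y1,x0:x1]=k[y0:y1,x0:x1]; return z
t=m((100,120,60),(125,255,255),(315,175,372,226)); ys,xs=np.nonzero(t)
pts=np.array([plane("top",(x,y),52)[:2] for x,y in zip(xs,ys)])
c=pts.mean(0);w,v=np.linalg.eigh(np.cov(pts.T));print("bluetab n",len(xs),xs.mean(),ys.mean(),"pos",c,"ang",np.degrees(np.arctan2(v[1,1],v[0,1])),np.sqrt(w*12))
g=m((50,100,60),(80,255,255),(200,90,290,150)); ys,xs=np.nonzero(g)
r=cv2.minAreaRect(np.stack([xs,ys],1).astype(np.float32)); bx=cv2.boxPoints(r)
print("mat",[plane("top",b,6)[:2].round(1) for b in bx])
w=m((8,60,100),(25,200,255),(280,110,405,235)); ys,xs=np.nonzero(w)
h=cv2.convexHull(np.stack([xs,ys],1)); e=cv2.fitEllipse(h); print("platter",e,plane("top",e[0],26))
for l in("filter_blue","turntable"):
  pass
cr=im[120:225,115:200]; cr=cv2.resize(cr,None,fx=5,fy=5,interpolation=cv2.INTER_CUBIC)
cv2.imwrite("pics/rk.png",cr)
for p in[(140,131),(184,135),(127,211),(173,214)]:print(p,plane("top",p,0)[:2])
E
```

```text
bluetab n 65 343.4923076923077 198.72307692307692 pos [ 392.56483464 -256.69903172] ang -142.53705190699654 [12.26562093 42.46025988]
mat [array([689.1,  92.1]), array([686., -70.]), array([567.5, -67.3]), array([570.5,  93.5])]
platter ((341.79107666015625, 172.34388732910156), (103.171875, 105.3408203125), 122.15621948242188) [ 470.37538519 -260.98057051   26.        ]
(140, 131) [609.83838073 333.87199018]
(184, 135) [595.12287005 201.84019867]
(127, 211) [370.73178549 371.27920564]
(173, 214) [359.28131027 235.43811987]
```

View pics/rk.png

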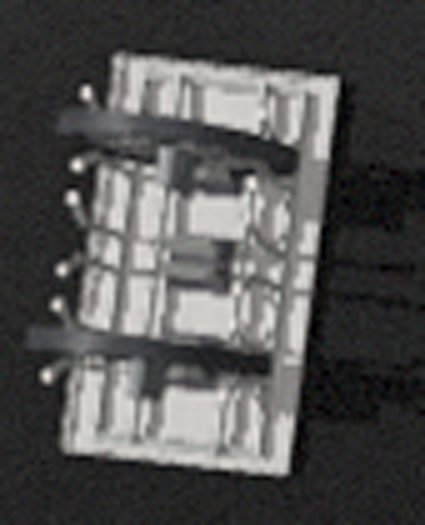

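```bash
cat >> h.py <<'E'
def rows(target,yaw_y=None):
    """target TCP world mm; yaw_y: wanted world angle (deg, mod 180) of tool y. Prints shift cm (tool axes), turn deg."""
    o=get_obs(); T=R.from_rotvec(o["orientation"]).as_matrix()
    s=T.T@(np.array(target)-o["ee_pos"])/10
    y=np.degrees(np.arctan2(T[1,1],T[0,1])); turn=0 if yaw_y is None else -((yaw_y-y+90)%180-90)
    print("TCP",o["ee_pos"].round(1),"tool y ang",round(y,1),"tool x ang",round(np.degrees(np.arctan2(T[1,0],T[0,0])),1),"tilt",T[:,2].round(3),"shift cm",s.round(2),"turn",round(turn,1),"q",o["qpos"].round(2),"F",o["ft_force"].round(1),"t",round(o["t"],2),"w",round(o["width"],1),"g",round(o["grasp_force"],1))
E
python3 - <<'E'
from h import *
k=optics.calibration("wrist");M=R.from_rotvec(k["orientation"]).as_matrix();print(M.round(2))
o=get_obs();T=R.from_rotvec(o["orientation"]).as_matrix();print((T.T@M).round(3),T.T@(k["xyz"]-o["ee_pos"]))
rows([420,250,330],0)
E
```

```text
[[ 0.45  0.86  0.25]
 [ 0.89 -0.43 -0.13]
 [ 0.    0.28 -0.96]]
[[-0.001 -0.959 -0.282]
 [ 1.    -0.001  0.001]
 [-0.001 -0.282  0.959]] [  78.14951548   -0.43433978 -161.37643441]
TCP [281.2 558.1 222.7] tool y ang 63.3 tool x ang 153.3 tilt [ 0.  0. -1.] shift cm [-26.26 -21.27 -10.73] turn 63.3 q [ 1.09  0.42  1.63 -0.    1.09 -0.02] F [-0.   0.1 -0.4] t 1.1 w 87.8 g 0.0
```

Run:
```python
from h import *
rows([430,330,290],63.3)
```

```text
TCP [281.2 558.1 222.7] tool y ang 63.3 tool x ang 153.3 tilt [ 0.  0. -1.] shift cm [-23.55 -13.68  -6.73] turn -0.0 q [ 1.09  0.42  1.63 -0.    1.09 -0.02] F [-0.   0.1 -0.4] t 1.1 w 87.8 g 0.0
```

Request:
move_arm --pt "-3 -2 -2 0 40" --pt "-5 -3 -2 0 40" --pt "-5 -3 -2 0 40" --pt "-5 -3 -0.7 0 40" --pt "-4 -2 0 0 40" --pt "-1.5 -0.7 0 0 40" --pt "0 0 0 0 40" --pt "0 0 0 0 40"

```text
t: 2.1
ee_pos: [428.8, 331.0, 289.5]
orientation: [-0.725, -3.056, -0.0]
ft_force: [-0.2, -0.1, 0.2]
width: 35.2
grasp_force: 0.0
```

Run:
```python
from h import *
import pickle
k=optics.calibration("wrist");im=optics.get_image("wrist");cv2.imwrite("pics/w_rack.png",im);pickle.dump(k,open("k_rack.pkl","wb"))
for n in("slot_mid","filter_front_centre","filter_rear_centre","clip_mid"):print(n,[(np.round(d["point"]),round(d["conf"],2)) for d in spotter.find_in("wrist",n)])
rows([375,-180,200],127.5)
```

```text
slot_mid [(array([250., 189.]), 0.72)]
filter_front_centre [(array([232., 179.]), 0.82)]
filter_rear_centre [(array([262., 267.]), 0.66)]
clip_mid [(array([249., 192.]), 0.78)]
TCP [428.9 330.8 289.5] tool y ang 63.3 tool x ang 153.3 tilt [-0. -0. -1.] shift cm [-18.11 -48.06   8.96] turn -64.2 q [ 0.63  0.23  1.75  0.    1.17 -0.47] F [-0.3  0.4 -1.4] t 2.35 w 34.9 g 0.0
```

View pics/w_rack.png

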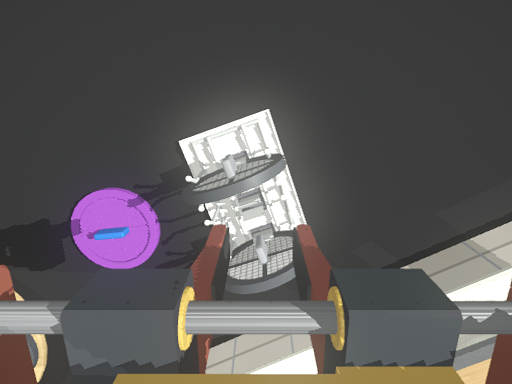

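The wrist view shows the rack with its front corners at (180,142) and (269,110). The racked filters have their tabs to the front, and the purple look-alike is at left.

Run:
```python
from h import *
import pickle
k=pickle.load(open("k_rack.pkl","rb"))
W=cv2.imread("pics/w_rack.png",0);T=cv2.imread("pics/top.png",0)
def sub(im,p):return cv2.cornerSubPix(im,np.array([[p]],np.float32),(4,4),(-1,-1),(3,30,.01))[0,0]
def tri(a,b):
    p,d=ray("wrist",a,k);q,e=ray("top",b);s=np.linalg.lstsq(np.stack([d,-e],1),q-p,rcond=None)[0]
    A=p+s[0]*d;B=q+s[1]*e;return ((A+B)/2).round(1),round(float(np.linalg.norm(A-B)),1)
w1,w2=sub(W,(180,142)),sub(W,(269,110));t=[sub(T,p) for p in[(173,214.6),(128,210.4),(138,130.4),(183,135)]]
print(w1,w2,t);print(tri(w1,t[0]),tri(w2,t[1]))
for z in(4,10):
  print(z,"W",plane("wrist",w1,z,k)[:2],plane("wrist",w2,z,k)[:2],np.linalg.norm(plane("wrist",w1,z,k)-plane("wrist",w2,z,k)))
  C=np.array([plane("top",p,z)[:2] for p in t]);print("T",C,C.mean(0),np.linalg.norm(C[0]-C[1]),np.linalg.norm(C[1]-C[2]))
  for v in(C[2]-C[1],C[3]-C[0],):print(np.degrees(np.arctan2(v[1],v[0])))
```

```text
[177.89534 140.99054] [268.1107  108.31601] [array([171.91612, 214.46483], dtype=float32), array([127.12912, 209.65767], dtype=float32), array([137.40569, 130.48102], dtype=float32), array([182.40794, 135.15752], dtype=float32)]
(array([357.8, 237.1,   6.7]), 0.3) (array([374.7, 369.2,   4.9]), 0.3)
4 W [357.61781988 236.31279205] [374.90187404 369.21992379] 134.0262817335466
T [[357.94428598 237.71926024]
 [374.59317227 369.50779564]
 [610.59082408 340.36054758]
 [593.81965725 205.81631716]] [484.2369849  288.35098016] 132.8360021867648 237.7907772150107
-7.040747127023979
-7.702705491338079
10 W [357.63466312 238.0499575 ] [374.68666819 369.17272907] 132.22689628302825
T [[357.90026196 236.33720897]
 [374.45528717 367.38276293]
 [609.12246    338.3998377 ]
 [592.44584363 204.61412444]] [483.48096319 286.68348351] 132.08711546532115 236.4501891770803
-7.040747127023971
-7.702705491338087
```

Request:
move_arm --pt "-2 -3 0 -10 45" --pt "-2 -4 0 -10 45" --pt "-1 -5 0 -10 45" --pt "2 -5 0 -10 45" --pt "4 -4 0 -10 45" --pt "4 -2 0 -10 45" --pt "0 0 0 0 45"

```text
t: 3.22
ee_pos: [368.0, 64.8, 289.7]
orientation: [0.897, -3.01, 0.0]
ft_force: [0.1, 0.5, 0.0]
width: 39.5
grasp_force: 0.0
```

Run:
```python
from h import *
rows([375,-180,200],127.5)
```

```text
TCP [368.   64.8 289.7] tool y ang 123.2 tool x ang -146.8 tilt [-0. -0. -1.] shift cm [ 12.82 -20.87   8.97] turn -4.3 q [ 0.14 -0.06  2.07 -0.    1.13 -2.01] F [0.1 0.5 0. ] t 3.23 w 39.5 g 0.0
```

Request:
move_arm --pt "0 0 0 10.6 45" --pt "0 0 0 10.6 45" --pt "0 0 0 10.6 45" --pt "0 0 0 10.6 45" --pt "0 0 0 10.6 45" --pt "0 0 0 10.6 45" --pt "0 0 0 10.6 45" --pt "0 0 0 10.6 45" --pt "0 0 0 10.6 45" --pt "0 0 0 10.6 45"

```text
t: 4.47
ee_pos: [370.6, 67.0, 289.9]
orientation: [1.872, 2.523, 0.001]
ft_force: [0.5, -0.2, 0.4]
width: 39.8
grasp_force: 0.0
```

Request:
move_arm --pt "0 0 0 10.6 45" --pt "0 0 0 10.6 45" --pt "0 0 0 10.6 45" --pt "0 0 0 10.6 45" --pt "0 0 0 10.6 45" --pt "0 0 0 10.6 45" --pt "0 0 0 6 45" --pt "0 0 0 0 45"

```text
t: 5.48
ee_pos: [370.4, 66.8, 289.8]
orientation: [-2.973, -1.015, -0.001]
ft_force: [-0.3, 0.4, -0.1]
width: 39.6
grasp_force: 0.0
```

Run:
```python
from h import *
rows([417,-239,200],-52.5)
```

```text
TCP [370.4  66.8 289.8] tool y ang -52.3 tool x ang 37.7 tilt [ 0.  0. -1.] shift cm [-15.02  27.05   8.98] turn 0.2 q [ 0.15 -0.05  2.06  0.    1.13  1.06] F [-0.3  0.4 -0.1] t 5.47 w 39.6 g 0.0
```

Request:
move_arm --pt "-1 2 1 0 45" --pt "-2 4 1 0 45" --pt "-3 5 1.5 0 45" --pt "-3 5 1.5 0 45" --pt "-3 5 2 0 45" --pt "-2 4 2 0 45" --pt "-1 2 0 0 45" --pt "0 0 0 0 45" --pt "0 0 0 0 45"

```text
t: 6.6
ee_pos: [416.1, -238.3, 200.2]
orientation: [2.973, 1.016, 0.001]
ft_force: [0.2, -0.4, -0.9]
width: 39.5
grasp_force: 0.0
```

Run:
```python
from h import *
k=optics.calibration("wrist");im=optics.get_image("wrist");cv2.imwrite("pics/w_f.png",im)
hsv=cv2.cvtColor(im,cv2.COLOR_BGR2HSV);m=cv2.inRange(hsv,(100,120,50),(125,255,255))
n,l,s,c=cv2.connectedComponentsWithStats(m);i=1+np.argsort(-s[1:,4])[:3];print(s[i],c[i])
cv2.imwrite("pics/w_fm.png",m)
for j in i:
  ys,xs=np.nonzero(l==j); pts=np.array([plane("wrist",(x,y),56,k)[:2] for x,y in zip(xs,ys)]);
  w,v=np.linalg.eigh(np.cov(pts.T));print(pts.mean(0),np.degrees(np.arctan2(v[1,1],v[0,1])),np.sqrt(12*w))
rows([417,-239,200],-52.5)
```

```text
[[258 183  10  45 379]] [[262.1530343  205.40633245]]
[ 394.78272414 -255.74485053] -143.75909889794295 [ 8.72873534 46.72504406]
TCP [ 416.1 -238.1  200.3] tool y ang -52.3 tool x ang 37.7 tilt [ 0.001 -0.    -1.   ] shift cm [0.02 0.13 0.03] turn 0.2 q [-0.54  0.24  1.96  0.    0.94  0.37] F [ 0.2 -0.5  0.5] t 6.65 w 39.4 g 0.0
```

View pics/w_f.png

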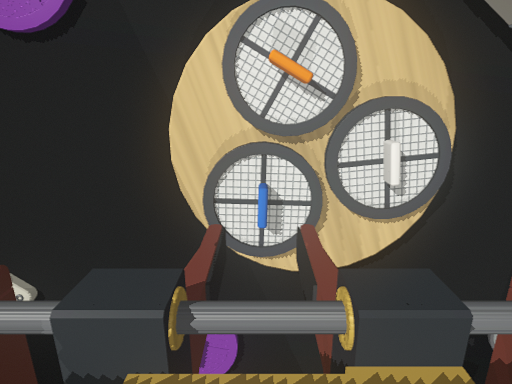

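The wrist view shows the blue tab at (262,205), between and ahead of the fingers, with the orange and white filters clear of them.

Run:
```python
from h import *
rows([394.5,-256,38.5],-53.7)
```

```text
TCP [ 416.1 -238.1  200.3] tool y ang -52.3 tool x ang 37.7 tilt [ 0.001 -0.    -1.   ] shift cm [-2.81  0.09 16.18] turn 1.4 q [-0.54  0.24  1.96  0.    0.94  0.37] F [ 0.2 -0.5  0.5] t 6.65 w 39.4 g 0.0
```

Request:
move_arm --pt "-1.5 0.1 3 1.4 45" --pt "-1.3 0 5 0 45" --pt "0 0 4 0 45" --pt "0 0 2.5 0 45" --pt "0 0 1.2 0 45" --pt "0 0 0.5 0 45" --pt "0 0 0 0 45" --pt "0 0 0 0 0" --pt "0 0 0 0 0" --pt "0 0 0 0 0"

```text
t: 7.9
ee_pos: [394.3, -257.2, 38.0]
orientation: [2.985, 0.977, 0.001]
ft_force: [-0.5, -0.0, 0.3]
width: 13.4
grasp_force: 0.0
```

Request:
move_arm --pt "0 0 0 0 0" --pt "0 0 0 0 0" --pt "0 0 0 0 0" --pt "0 0 -0.5 0 0" --pt "0 0 -2 0 0" --pt "0 0 -4 0 0" --pt "0 0 -5 0 0" --pt "0 0 -3 0 0" --pt "0 0 0 0 0"

```text
t: 9.02
ee_pos: [395.3, -257.8, 184.7]
orientation: [2.982, 0.976, 0.004]
ft_force: [-0.2, 0.3, -1.9]
width: 9.9
grasp_force: 30.0
```

Run:
```python
from h import *
im=optics.get_image("wrist");cv2.imwrite("pics/w_g.png",im)
rows([600,12,200],-91)
```

```text
TCP [ 394.4 -257.1  183.1] tool y ang -53.7 tool x ang 36.3 tilt [ 0.001 -0.001 -1.   ] shift cm [32.5  -9.53 -1.68] turn 37.3 q [-0.6   0.25  2.   -0.    0.89  0.33] F [-0.  -0.5 -1.6] t 9.07 w 9.7 g 30.0
```

View pics/w_g.png

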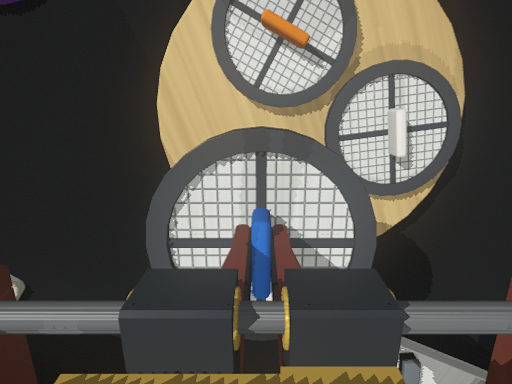

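The blue filter hangs level from its tab, with the fingers at about (262,260).

Request:
move_arm --pt "2 -0.5 0 0 0" --pt "4 -1 0 0 0" --pt "6 -2 0 0 0" --pt "6 -2 0 0 0" --pt "6 -2 0 0 0" --pt "4 -1.5 0 0 0" --pt "3 -0.5 0 0 0" --pt "1.5 0 0 0 0"

```text
t: 10.07
ee_pos: [598.4, 11.2, 180.4]
orientation: [-2.984, -0.98, 0.005]
ft_force: [-0.3, -0.4, -1.8]
width: 9.2
grasp_force: 30.0
```

Request:
move_arm --pt "0 0 0 9.3 0" --pt "0 0 0 9.3 0" --pt "0 0 0 9.3 0" --pt "0 0 0 9.4 0" --pt "0 0 0 0 0" --pt "0 0 0 0 0"

```text
t: 10.82
ee_pos: [598.3, 9.5, 182.0]
orientation: [3.141, -0.025, -0.002]
ft_force: [0.8, 0.3, -1.2]
width: 9.7
grasp_force: 30.0
```

Run:
```python
from h import *
rows([636,12,108],-91.1)
t=optics.get_image("top");cv2.imwrite("pics/t2.png",t)
b=cv2.imread("pics/top.png")
print(proj("top",np.array([[688,12,6],[688,12,90],[688,12,0],[778,12,90]])))
g=b[60:112,245].astype(int).mean(1);print(g.round().astype(int))
```

```text
TCP [598.3   9.5 182. ] tool y ang -90.9 tool x ang -0.9 tilt [-0.001 -0.    -1.   ] shift cm [ 3.78 -0.31  7.39] turn 0.2 q [-0.    0.43  1.72 -0.    0.99  1.58] F [ 0.8  0.3 -1.2] t 10.82 w 9.7 g 30.0
[[246.68145782 102.85533375]
 [245.95885749  93.4194176 ]
 [246.72882203 103.47382869]
 [245.40034767  61.86734875]]
[197 201 189 190 188 206 218 223 229 208 226 234 224 224 225 225 225 219
 201 189 190 198 201 198 217 220 215 226 225 220 216 227 228 204 113 114
 115 108 101 106 112 114 100  70  65  63  78  96  91  93  97  96]
```

Request:
move_arm --pt "1.5 0 1.5 0 0" --pt "2 0 3 0 0" --pt "0.5 0 2 0 0" --pt "0 0 1 0 0" --pt "0 0 0.5 0 0" --pt "-0.05 0 0.5 0 0" --pt "-0.05 0 0.5 0 0" --pt "0 0 0.4 0 0"

```text
t: 11.88
ee_pos: [637.2, 9.2, 90.0]
orientation: [3.141, -0.028, -0.0]
ft_force: [-5.8, -0.7, 6.1]
width: 9.6
grasp_force: 30.0
```

Request:
move_arm --pt "0.2 0 0.4 0 0" --pt "0.2 0 0.4 0 0" --pt "0.2 0 0.3 0 0" --pt "0.2 0 0.3 0 0" --pt "0 0 0 0 0"

```text
t: 12.5
ee_pos: [642.3, 9.1, 74.8]
orientation: [3.141, -0.028, -0.01]
ft_force: [-10.6, 0.2, 5.0]
width: 10.1
grasp_force: 39.7
```

Run:
```python
from h import *
im=np.hstack([optics.get_image("scene")[170:300,190:360],optics.get_image("wrist")[::2,::2][:130]]);im=cv2.resize(im,None,fx=1.8,fy=1.8);cv2.imwrite("pics/s3.png",im)
rows([642,12,71],-91.1)
```

```text
TCP [642.7   9.1  75. ] tool y ang -91.0 tool x ang -1.0 tilt [-0.006 -0.    -1.   ] shift cm [-0.07 -0.29  0.4 ] turn 0.1 q [-0.    0.64  1.66 -0.    0.85  1.58] F [-8.8 -0.5  4.3] t 12.6 w 9.9 g 39.7
```

View pics/s3.png

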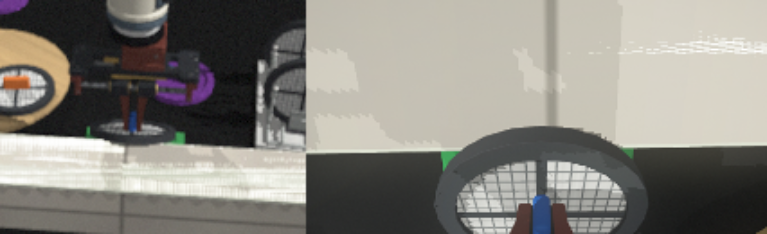

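The filter is pivoting in the grip against the wall edge as intended. I'll continue.

Request:
move_arm --pt "0.2 0 0.4 0 0" --pt "0.2 0 0.3 0 0" --pt "0.2 0 0.2 0 0" --pt "0.2 0 0.2 0 0" --pt "0.3 0 0.1 0 0" --pt "0.3 0 0 0 0" --pt "0 0 0 0 0"

```text
t: 13.48
ee_pos: [648.9, 8.9, 64.7]
orientation: [3.141, -0.027, -0.035]
ft_force: [-40.5, -0.5, 41.0]
width: 9.6
grasp_force: 54.8
```

Run:
```python
from h import *
k=optics.calibration("wrist");im=optics.get_image("wrist");cv2.imwrite("pics/w4.png",im)
rows([655,12,62],-91.1)
o=get_obs();x0,z0=o["ee_pos"][0],o["ee_pos"][2]
g=cv2.cvtColor(im,cv2.COLOR_BGR2GRAY)
col=g[150:384,262];print(g[150:290:3,200].tolist(),g[150:290:3,258].tolist())
# predicted pixel rows of the rim top (back / front edge), centre column, per tilt
for D in(18,22,25):
 for th in(45,55,65,75):
  t=np.radians(th);u=np.array([np.cos(t),0,np.sin(t)]);n=np.array([-np.sin(t),0,np.cos(t)])
  P=np.array([x0,9,z0+D-6]);C=P-n*D
  print(D,th,proj("wrist",[C+65*u-6*n,C+65*u+6*n,C+53*u+6*n],k).round()[:,1],"left/right ext",proj("wrist",[C+np.array([0,65,0]),C-np.array([0,65,0])],k).round().tolist())
```

```text
TCP [648.9   8.9  64.7] tool y ang -91.0 tool x ang -1.0 tilt [-0.022 -0.    -1.   ] shift cm [ 0.61 -0.32  0.25] turn 0.1 q [-0.    0.66  1.64 -0.    0.86  1.58] F [-40.9  -0.5  40.9] t 13.53 w 9.7 g 54.8
[192, 185, 190, 190, 197, 193, 195, 172, 71, 71, 69, 70, 70, 67, 67, 60, 53, 53, 51, 50, 65, 109, 139, 106, 128, 101, 168, 168, 52, 112, 165, 160, 114, 86, 39, 44, 54, 101, 101, 103, 29, 30, 29, 28, 30, 29, 26] [183, 191, 201, 199, 195, 86, 65, 65, 64, 62, 61, 59, 60, 56, 51, 52, 51, 48, 49, 48, 46, 39, 35, 35, 44, 48, 48, 50, 48, 48, 48, 47, 45, 47, 46, 48, 48, 46, 53, 54, 53, 52, 73, 72, 100, 101, 100]
18 45 [140. 168. 184.] left/right ext [[142.0, 223.0], [379.0, 219.0]]
18 55 [162. 195. 204.] left/right ext [[140.0, 221.0], [381.0, 217.0]]
18 65 [191. 228. 228.] left/right ext [[138.0, 220.0], [383.0, 216.0]]
18 75 [227. 265. 255.] left/right ext [[135.0, 221.0], [386.0, 216.0]]
22 45 [133. 161. 178.] left/right ext [[140.0, 219.0], [381.0, 215.0]]
22 55 [154. 187. 197.] left/right ext [[138.0, 217.0], [383.0, 212.0]]
22 65 [182. 220. 222.] left/right ext [[135.0, 216.0], [386.0, 211.0]]
22 75 [219. 259. 249.] left/right ext [[132.0, 216.0], [389.0, 211.0]]
25 45 [127. 155. 173.] left/right ext [[139.0, 216.0], [382.0, 212.0]]
25 55 [147. 181. 192.] left/right ext [[136.0, 213.0], [384.0, 209.0]]
25 65 [176. 214. 216.] left/right ext [[133.0, 212.0], [388.0, 208.0]]
25 75 [213. 254. 245.] left/right ext [[129.0, 212.0], [391.0, 208.0]]
```

View pics/w4.png

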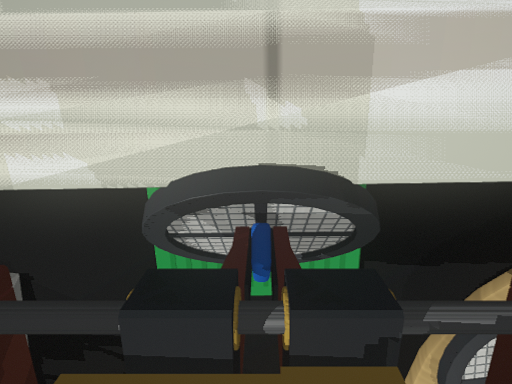

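The filter leans at about 57 degrees, with its rim top near row 165 and its bottom on the mat. The force is high, so I'll back off before releasing.

Request:
move_arm --pt "-0.3 0 -0.15 0 0" --pt "-0.2 0 -0.1 0 0" --pt "0 0 0 0 0"

```text
t: 13.9
ee_pos: [649.8, 9.0, 65.6]
orientation: [3.141, -0.027, -0.014]
ft_force: [-16.1, -0.6, 9.6]
width: 9.8
grasp_force: 53.3
```

Run:
```python
from h import *
rows([655,12,62],-91.1)
```

```text
TCP [649.8   9.   65.6] tool y ang -91.0 tool x ang -1.0 tilt [-0.009 -0.    -1.   ] shift cm [ 0.52 -0.31  0.35] turn 0.1 q [-0.    0.66  1.65 -0.    0.85  1.58] F [-16.1  -0.6   9.6] t 13.9 w 9.8 g 53.3
```

Request:
move_arm --pt "-0.2 0 -0.05 0 0" --pt "0 0 0 0 0" --pt "0 0 0 0 15" --pt "0 0 0 0 30" --pt "0 0 0 0 45" --pt "0 0 0 0 45" --pt "0 0 0 0 45" --pt "0 0 0 0 45"

```text
t: 14.9
ee_pos: [650.1, 8.0, 66.6]
orientation: [3.14, -0.028, -0.008]
ft_force: [-10.7, -4.1, 8.4]
width: 39.5
grasp_force: 6.6
```

Request:
move_arm --pt "-0.3 0 -0.5 0 45" --pt "-0.5 0 -2 0 45" --pt "-0.5 0 -4 0 45" --pt "0 0 -5 0 45" --pt "0 0 -4 0 45" --pt "0 0 -2 0 45" --pt "0 0 0 0 45"

```text
t: 15.78
ee_pos: [640.6, 9.3, 242.6]
orientation: [-3.141, 0.028, -0.006]
ft_force: [1.1, -0.2, -1.3]
width: 39.7
grasp_force: 0.0
```

Run:
```python
from h import *
import pickle
k=optics.calibration("wrist");im=optics.get_image("wrist");s=optics.get_image("scene");cv2.imwrite("pics/w5_raw.png",im);pickle.dump(k,open("k5.pkl","wb"))
v=np.hstack([im,cv2.resize(s[180:290,200:340],(489,384))]);cv2.imwrite("pics/w5.png",cv2.resize(v,None,fx=.79,fy=.79))
rows([690,9,200],-1.1)
for D in(1,):
 for d in(40,46,52):
  for th in(45,55,65,75):
   t=np.radians(th);u=np.array([np.cos(t),0,np.sin(t)]);n=np.array([-np.sin(t),0,np.cos(t)])
   B=np.array([688-84/np.tan(t),9,6]);C=B+65*u+6*n   # back face through wall edge, bottom-back on mat
   print(th,"C",C.round(),"top,frontt,bottomfront",proj("wrist",[C+65*u-6*n,C+65*u+6*n,C-53*u+6*n,C-65*u+6*n],k).round()[:,1]) if d==40 else 0
```

```text
TCP [639.    9.3 239.5] tool y ang -91.0 tool x ang -1.0 tilt [-0.002  0.    -1.   ] shift cm [ 5.11 -0.07  3.94] turn -89.9 q [-0.    0.43  1.58  0.    1.13  1.58] F [-0.4 -0.8  0.3] t 15.88 w 39.3 g 0.0
45 C [646.   9.  56.] top,frontt,bottomfront [123. 133. 193. 198.]
55 C [662.   9.  63.] top,frontt,bottomfront [115. 127. 176. 179.]
65 C [671.   9.  67.] top,frontt,bottomfront [116. 129. 162. 165.]
75 C [677.   9.  70.] top,frontt,bottomfront [122. 136. 151. 152.]
```

View pics/w5.png

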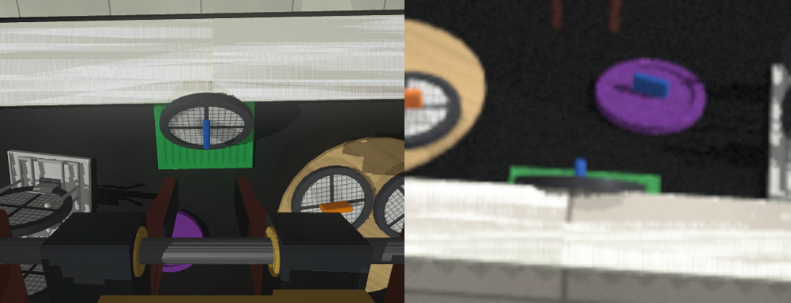

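The filter has been released and leans against the wall on the mat: in the wrist half its rim spans rows 92–150 and columns 160–255 of the scaled view. Next I'll fit its tilt.

```bash
cat > fit.py <<'E'
from h import *
import pickle
from scipy.optimize import minimize, differential_evolution
def fit(im,k,wall=688.,box=(195,100,335,205)):
    hsv=cv2.cvtColor(im,cv2.COLOR_BGR2HSV);f=im.astype(int)
    rim=((f.max(2)-f.min(2))<25)&(f.max(2)>35)&(f.max(2)<105)
    M=np.full(rim.shape,-1.,np.float32);M[rim]=1;M=cv2.GaussianBlur(M,(3,3),0)
    a=np.linspace(0,2*np.pi,120,endpoint=False)
    def geo(p):
        th,x,z,y=p;t=np.radians(th);u=np.array([np.cos(t),0,np.sin(t)]);n=np.array([-np.sin(t),0,np.cos(t)]);v=np.array([0,1,0]);return np.array([x,y,z]),u,v,n
    def cost(p):
        C,u,v,n=geo(p);s=0
        for r,zz,w in((55.5,6,1),(59,6,1),(63,6,1),(50,2,-.5),(45,2,-.5)):
            P=C+r*(np.outer(np.cos(a),u)+np.outer(np.sin(a),v))+zz*n
            q=proj("wrist",P,k).astype(np.float32);s-=w*cv2.remap(M,q[None,:,0],q[None,:,1],1).mean()
        for r in(68.,71.):
            P=C+r*(np.outer(np.cos(a),u)+np.outer(np.sin(a),v))+6*n;P=P[np.cos(a)<.5]
            q=proj("wrist",P,k).astype(np.float32);s+=.7*cv2.remap(M,q[None,:,0],q[None,:,1],1).mean()
        return s
    return cost,rim
E
python3 - <<'E'
from fit import *
im=cv2.imread("pics/w5_raw.png");k=pickle.load(open("k5.pkl","rb"))
cost,rim=fit(im,k)
# constrained: bottom-back on mat z=6
def c2(q):
    th,x,y=q;t=np.radians(th);return cost((th,x,6+65*np.sin(t)-6*np.cos(t)+ (12*np.cos(t) if False else 12*np.cos(t)) ,y))
for s in(0,1):
  r=differential_evolution(c2,[(25,85),(600,700),(-10,30)],seed=s,maxiter=80,popsize=12);print(r.x.round(1),round(r.fun,3))
r=differential_evolution(cost,[(25,85),(600,700),(30,110),(-10,30)],seed=s,maxiter=100,popsize=12);print(r.x.round(1),round(r.fun,3))
th,x,y=differential_evolution(c2,[(25,85),(600,700),(-10,30)],seed=1,maxiter=80).x;t=np.radians(th)
z=6+65*np.sin(t)+6*np.cos(t);print("top edge back",x+65*np.cos(t)+6*np.sin(t),z+65*np.sin(t)-6*np.cos(t),"contact back-face x at z=90:",x+6*np.sin(t)+(90-z+6*np.cos(t))/np.tan(t))
E
```

```text
[ 48.5 654.7   8.4] -3.948
[ 48.4 654.7   8.7] -3.951
[ 47.8 652.8  50.1   8.9] -4.11
top edge back 702.3053267494615 103.26035414719378 contact back-face x at z=90: 690.5450347623479
```

Fit: the filter leans at 48.5° with its centre at (654.7, 8.6), and its top only just clears the wall edge. I'll push its foot towards the wall with the two open fingers straddling the tab, to make it steeper.

Request:
move_arm --pt "-2 0 0 0 45" --pt "-3 0 3 0 45" --pt "-1.5 0 5 0 45" --pt "0 0 5 0 45" --pt "0 0 4.5 0 45" --pt "0 0 2.5 0 45" --pt "0 0 1.5 0 45" --pt "0 0 0 0 45" --pt "0 0 0 0 45"

```text
t: 17.0
ee_pos: [575.3, 10.4, 26.3]
orientation: [3.141, -0.029, 0.001]
ft_force: [-0.0, 0.2, 0.4]
width: 39.7
grasp_force: 0.0
```

Run:
```python
from h import *
rows([605,8.7,24],-91)
```

```text
TCP [575.3  10.4  26.3] tool y ang -91.0 tool x ang -1.0 tilt [ 0.001 -0.    -1.   ] shift cm [2.97 0.11 0.23] turn -0.0 q [-0.    0.64  1.84 -0.    0.67  1.59] F [-0.   0.2  0.4] t 17.0 w 39.7 g 0.0
```

Request:
move_arm --pt "1 0.1 0.2 0 45" --pt "1 0 0 0 45" --pt "0.7 0 0 0 45" --pt "0.5 0 0 0 45" --pt "0.4 0 0 0 45" --pt "0.4 0 0 0 45" --pt "0.4 0 0 0 45"

```text
t: 17.88
ee_pos: [618.8, 8.6, 23.6]
orientation: [3.141, -0.029, -0.001]
ft_force: [-2.5, -0.6, 1.3]
width: 39.7
grasp_force: 1.5
```

Request:
move_arm --pt "0.4 0 0 0 45" --pt "0.4 0 0 0 45" --pt "0.4 0 0 0 45" --pt "0 0 0 0 45"

```text
t: 18.38
ee_pos: [631.5, 8.3, 23.7]
orientation: [3.141, -0.029, 0.002]
ft_force: [0.0, 0.3, 0.3]
width: 39.3
grasp_force: 0.1
```

Run:
```python
from h import *
rows([635,8.7,24],-91)
```

```text
TCP [631.5   8.3  23.7] tool y ang -91.1 tool x ang -1.1 tilt [ 0.001 -0.    -1.   ] shift cm [ 0.35 -0.04 -0.03] turn -0.1 q [-0.01  0.7   1.7  -0.    0.74  1.58] F [0.  0.3 0.3] t 18.38 w 39.3 g 0.1
```

Request:
move_arm --pt "0.3 0 0 0 45" --pt "0.2 0 0 0 45" --pt "0 0 0 0 45" --pt "-1 0 0 0 45" --pt "-2.5 0 0 0 45" --pt "-1.5 0 -2 0 45" --pt "0 0 -4 0 45" --pt "0 0 -6 0 45" --pt "1 0 -5 0 45" --pt "2 0 -3 0 45"

```text
t: 19.62
ee_pos: [616.0, 8.7, 226.9]
orientation: [-3.141, 0.029, -0.005]
ft_force: [1.0, -0.6, 0.3]
width: 39.4
grasp_force: 0.0
```

Request:
move_arm --pt "2 0 -1.5 0 60" --pt "0 0 0 0 60" --pt "0 0 0 0 60"

```text
t: 20.0
ee_pos: [634.2, 8.3, 237.4]
orientation: [-3.141, 0.029, 0.004]
ft_force: [-0.5, -0.2, -0.1]
width: 52.6
grasp_force: 0.0
```

Run:
```python
from fit import *
k=optics.calibration("wrist");im=optics.get_image("wrist");cv2.imwrite("pics/w6_raw.png",im);pickle.dump(k,open("k6.pkl","wb"))
cost,rim=fit(im,k)
c2=lambda q:cost((q[0],q[1],6+65*np.sin(np.radians(q[0]))+6*np.cos(np.radians(q[0])),q[2]))
for b in((25,100),):
  r=differential_evolution(c2,[b,(600,710),(-15,35)],seed=0,maxiter=80,popsize=12);print(r.x.round(1),round(r.fun,3))
  r=differential_evolution(cost,[b,(600,710),(3,110),(-15,35)],seed=0,maxiter=80,popsize=12);print(r.x.round(1),round(r.fun,3))
s=optics.get_image("scene");v=np.hstack([im,cv2.resize(s[180:290,200:340],(489,384))])
cv2.imwrite("pics/w6.png",cv2.resize(v,None,fx=.79,fy=.79))
rows([690,8,200],-1.1)
```

```text
[ 64.  675.5   7.8] -2.871
[ 64.6 672.7  55.7   8.6] -3.043
TCP [634.2   8.3 237.3] tool y ang -91.0 tool x ang -1.0 tilt [-0.003  0.    -1.   ] shift cm [ 5.59 -0.07  3.71] turn -89.9 q [-0.01  0.42  1.59 -0.    1.13  1.58] F [ 0.1  0.2 -0.1] t 20.1 w 52.5 g 0.0
```

View pics/w6.png

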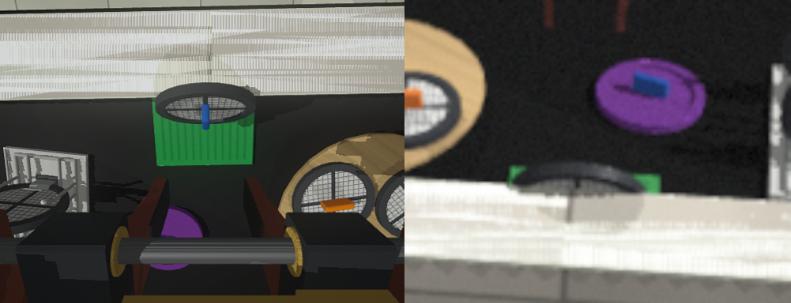

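The filter now leans at about 64° with its tab to the front, its rim top near (205,88) of the scaled view and clear above the wall. I'll turn the tool for the rim grasp.

Request:
move_arm --pt "0 0 0 -10 60" --pt "0 0 0 -10 60" --pt "0 0 0 -10 60" --pt "0 0 0 -10 60" --pt "0 0 0 -10 60" --pt "0 0 0 -10 60" --pt "0 0 0 -10 60" --pt "0 0 0 -10 60" --pt "0 0 0 -9.9 60" --pt "0 0 0 0 60"

```text
t: 21.35
ee_pos: [634.9, 8.3, 237.8]
orientation: [-2.244, -2.197, 0.002]
ft_force: [-0.6, 0.1, 1.2]
width: 52.7
grasp_force: 0.0
```

Run:
```python
from h import *
rows([698,8,109],-1.1)
```

```text
TCP [634.9   8.3 237.8] tool y ang -1.2 tool x ang 88.8 tilt [-0.002 -0.    -1.   ] shift cm [ 0.11  6.34 12.87] turn -0.1 q [-0.01  0.42  1.59 -0.    1.13  0.02] F [-0.6  0.1  1.2] t 21.35 w 52.7 g 0.0
```

Request:
move_arm --pt "0 2 1 0 60" --pt "0.1 3 2 0 60" --pt "0 1.3 3 0 60" --pt "0 0 3 0 60" --pt "0 0 2 0 60" --pt "0 0 1.2 0 60" --pt "0 0 0.6 0 60" --pt "0 0 0 0 60" --pt "0 0 0 0 60"

```text
t: 22.48
ee_pos: [699.4, 8.0, 111.7]
orientation: [2.243, 2.198, 0.002]
ft_force: [-0.9, -0.5, -0.5]
width: 52.9
grasp_force: 0.0
```

Run:
```python
from h import *
rows([698,8,109],-1.1)
```

```text
TCP [699.4   8.  111.7] tool y ang -1.2 tool x ang 88.8 tilt [ 0.002 -0.    -1.   ] shift cm [-0.01 -0.14  0.27] turn -0.1 q [-0.01  0.65  1.52 -0.    0.97  0.01] F [-0.9 -0.5 -0.5] t 22.48 w 52.9 g 0.0
```

Request:
move_arm --pt "0 -0.1 0.25 0 60" --pt "0 0 0 0 40" --pt "0 0 0 0 30" --pt "0 0 0 0 20" --pt "0 0 0 0 10" --pt "0 0 0 0 0" --pt "0 0 0 0 0" --pt "0 0 0 0 0" --pt "0 0 0 0 0"

```text
t: 23.6
ee_pos: [697.7, 8.0, 108.2]
orientation: [-2.244, -2.199, 0.0]
ft_force: [-1.4, -0.7, 2.1]
width: 14.0
grasp_force: 28.7
```

Run:
```python
from h import *
rows([698,8,109],-1.1)
```

```text
TCP [697.7   8.  108.2] tool y ang -1.1 tool x ang 88.9 tilt [-0. -0. -1.] shift cm [-0.    0.03 -0.08] turn -0.0 q [-0.01  0.66  1.52 -0.    0.96  0.01] F [-1.4 -0.7  2.1] t 23.6 w 14.0 g 28.7
```

Request:
move_arm --pt "0 -0.5 -0.5 0 0" --pt "0 -0.5 -1 0 0" --pt "0 -1 -2 0 0" --pt "0 -1 -3 0 0" --pt "0 -1 -3 0 0" --pt "0 -2 -2 0 0" --pt "0 -2 -1.5 0 0" --pt "0 0 0 0 0" --pt "0 0 0 0 0"

```text
t: 24.72
ee_pos: [618.1, 9.6, 238.7]
orientation: [2.243, 2.199, 0.001]
ft_force: [-0.6, -0.2, -1.0]
width: 13.6
grasp_force: 29.7
```

Run:
```python
from h import *
k=optics.calibration("wrist");im=optics.get_image("wrist");s=optics.get_image("scene")
cv2.imwrite("pics/w7.png",im);cv2.imwrite("pics/s7.png",s);pickle=__import__("pickle");pickle.dump(k,open("k7.pkl","wb"))
rows([484,288,260],-7.4)
print([(d["point"],d["conf"]) for d in spotter.find_in("wrist","filter_blue_centre")][:3],[(d["point"],d["conf"]) for d in spotter.find_in("scene","filter_blue_centre")][:3])
h=cv2.cvtColor(s,cv2.COLOR_BGR2HSV);m=cv2.inRange(h,(100,120,40),(125,255,255));n,l,st,c=cv2.connectedComponentsWithStats(m);print([(st[i].tolist(),c[i].round(1).tolist()) for i in range(1,n) if st[i,4]>8])
h=cv2.cvtColor(im,cv2.COLOR_BGR2HSV);m=cv2.inRange(h,(100,120,40),(125,255,255));n,l,st,c=cv2.connectedComponentsWithStats(m);print([(st[i].tolist(),c[i].round(1).tolist()) for i in range(1,n) if st[i,4]>20])
```

```text
TCP [618.    9.6 237.8] tool y ang -1.1 tool x ang 88.9 tilt [-0.  0. -1.] shift cm [ 27.56 -13.96  -2.22] turn 6.3 q [-0.    0.4   1.63  0.    1.11  0.02] F [-0.2  0.3 -1.7] t 24.82 w 13.7 g 29.7
[([238.5, 201.1], 0.81), ([100.6, 104.6], 0.61)] [([266.2, 193.5], 0.75), ([187.8, 168.7], 0.72)]
[([131, 88, 22, 47, 679], [140.5, 113.5]), ([250, 108, 4, 23, 70], [251.0, 119.1]), ([187, 160, 5, 10, 33], [188.9, 164.7]), ([283, 206, 13, 10, 94], [288.8, 210.5])]
[([86, 86, 23, 39, 626], [97.2, 104.9]), ([186, 202, 49, 38, 1303], [209.1, 220.1])]
```

```bash
cat > tabfit.py <<'E'
from h import *
from scipy.optimize import differential_evolution
def pose(p,T,tcp,rev=1):
    al,L,roll,yo=p;a=np.radians(al);r=np.radians(roll)
    fx,fy,up=T[:,1],T[:,0],-T[:,2]      # fx closing dir (~world x), fy ~ world y
    n=-np.cos(a)*fx+np.sin(a)*up; d=-(np.sin(a)*fx+np.cos(a)*up)   # n: filter z (to front), d: from rim top to centre; al>0: lower end to the front, as leaning
    u0=-d; u=np.cos(r)*u0+np.sin(r)*fy; v=np.cross(n,u)
    G=tcp+19*up; return G+L*d+yo*fy,u,v,n
def tabfit(im,k,T,tcp,roll=25,seed=0):
    h=cv2.cvtColor(im,cv2.COLOR_BGR2HSV);m=cv2.inRange(h,(100,120,40),(125,255,255))
    n,l,st,c=cv2.connectedComponentsWithStats(m);q=proj("wrist",tcp,k)
    cand=[i for i in range(1,n) if st[i,4]>60];i=min(cand,key=lambda i:abs(c[i][0]-230)+abs(c[i][1]-215));M=(l==i).astype(np.uint8)
    def cost(p):
        C,u,v,nn=pose(p,T,tcp);P=np.array([C+x*u+y*v+z*nn for x in(-22,22) for y in(-5,5) for z in(3,26)])
        z=np.zeros_like(M);cv2.fillConvexPoly(z,np.round(cv2.convexHull(proj("wrist",P,k).astype(np.float32))*16).astype(np.int32),1,8,4)
        return -(z&M).sum()/(z|M).sum()
    r=differential_evolution(cost,[(-35,35),(40,68),(-roll,roll),(-6,6)],seed=seed,maxiter=120,popsize=12,tol=1e-4);return r.x,r.fun,M
E
python3 - <<'E'
from tabfit import *
import pickle
im=cv2.imread("pics/w7.png");k=pickle.load(open("k7.pkl","rb"));o=get_obs();T=R.from_rotvec(o["orientation"]).as_matrix()
for s in(0,1):
  x,f,M=tabfit(im,k,T,o["ee_pos"],seed=s);print(x.round(1),round(f,3))
g=cv2.cvtColor(im,cv2.COLOR_BGR2GRAY)
np.set_printoptions(linewidth=250)
print(g[120:330:10,150:330:5])
E
```

```text
[-22.2  55.2  -7.   -0.2] 0.0
[-23.1  42.4 -15.7   6. ] 0.0
[[ 80  57  35  36  34  36  36  37  38  37  39  39  40  53  56  59  57  61 110 110 110 111 110 110 110 111 110 111 111 111 111 112  80  82  97 105]
 [ 81  30  35  33  37  38  36  36  38  36  38  37  48  47  48  47  63  65  65  63 110 110 110 109 110 110 110 109 110 110 112 112  78  82  90  89]
 [ 23  31  35  37  37  38  37  36  38  38  37  47  47  33  61  49  46  66  65  66  67 110 109 109 110 109 111 110 111 111 111 112  80  82 106  94]
 [ 32  33  35  36  38  37  38  38  36  37  38  47  38 113 116 123  49  46  68  68  68  68 110 109 109 110 110 110 111 110 110 113  79  82 106  95]
 [ 34  36  34  34  36  35  36  36  37  37  39  44  68 117 125  79 117  49  71  68  69  68  67 109 109 108 109 109 110 110 110 111  78  83 104  98]
 [ 34  35  33  34  34  36  36  37  38  38  38  49  97 130 156  76 123  61  49  73  71  70  70 105 109 108 110 109 109 109 110 112  80  81  96 101]
 [ 33  35  35  34  35  36  36  34  36  38  37  54 110 150 149  53 147 104  49  73  73  71  71  68 109 110 110 110 110 110 111 112  81  81 107 109]
 [ 34  33  
[... 1450 characters left out ...]
 53  53]
 [ 49  48  49  48  48  48  47  46  47  46  48  47  46  47  48  42 112  71  48  28  47  51  50  51  40  36  37  66  78  98  48  49  49  49  49  50]
 [ 49  48  49  46  46  48  48  47  47  47  47  48  47  46  48 102  77  64  50  40  52  52  50  51  44  44  42  46  60 150  47  48  47  49  48  49]
 [ 67  68  68  68  70  70  70  73  73  75  75  75  76  78  80 169  89  92  93  92  93  92  92  93  93  92  93  92  47  78  78  85  85  85  84  83]
 [ 47  48  48  47  47  46  47  45  46  47  46  47  48  47  49 150  96  98  99  98  98  98  97  97  98  98  98  98  72  86  43  47  49  50  47  47]]tabfit.py:16: RuntimeWarning: overflow encountered in scalar negative
  return -(z&M).sum()/(z|M).sum()
```

```bash
sed -i 's/return -(z&M).sum()\/(z|M).sum()/return -float((z\&M).sum())\/float((z|M).sum())/' tabfit.py
python3 - <<'E'
from tabfit import *
import pickle
im=cv2.imread("pics/w7.png");k=pickle.load(open("k7.pkl","rb"));o=get_obs();T=R.from_rotvec(o["orientation"]).as_matrix()
for s in(0,1,2):
  x,f,M=tabfit(im,k,T,o["ee_pos"],seed=s);print(x.round(1),round(f,3))
E
```

```text
[19.6 67.9  3.1 -1.2] -0.93
[19.6 68.   3.  -1.3] -0.93
[19.6 67.8  3.  -1.2] -0.93
```

The tilt in hand is about 20°, held near the top of the rim. I'll straighten it by standing it on the mat and drawing the hand back over it, then regrip deeper.

Request:
move_arm --pt "0 2 2 0 0" --pt "0 2.2 3 0 0" --pt "0 0 3 0 0" --pt "0 0 2 0 0" --pt "0 0 1 0 0" --pt "0 0 0.5 0 0" --pt "0 0 0.4 0 0" --pt "0 0 0.3 0 0" --pt "0 0 0 0 0"

```text
t: 26.05
ee_pos: [659.9, 8.8, 116.5]
orientation: [2.243, 2.199, 0.0]
ft_force: [0.1, -0.1, -0.5]
width: 13.7
grasp_force: 30.0
```

Run:
```python
from h import *
rows([660,9,114],-1.1)
```

```text
TCP [659.9   8.8 116.5] tool y ang -1.1 tool x ang 88.9 tilt [ 0. -0. -1.] shift cm [0.02 0.01 0.25] turn -0.0 q [-0.    0.6   1.61  0.    0.93  0.02] F [ 0.1 -0.1 -0.5] t 26.05 w 13.7 g 30.0
```

Request:
move_arm --pt "0 0 0.2 0 0" --pt "0 0 0.2 0 0" --pt "0 0 0.1 0 0" --pt "0 0 0 0 0"

```text
t: 26.55
ee_pos: [659.8, 8.8, 111.1]
orientation: [-2.243, -2.199, 0.0]
ft_force: [0.6, -0.3, -1.3]
width: 13.7
grasp_force: 30.0
```

Request:
move_arm --pt "0 0 0.2 0 0" --pt "0 0 0.2 0 0" --pt "0 0 0 0 0"

```text
t: 26.92
ee_pos: [662.3, 8.8, 109.4]
orientation: [2.241, 2.196, 0.006]
ft_force: [1.7, 0.6, 8.9]
width: 14.2
grasp_force: 30.8
```

Request:
move_arm --pt "0 -0.5 -0.1 0 0" --pt "0 -0.5 -0.15 0 0" --pt "0 -0.5 -0.15 0 0" --pt "0 -0.5 -0.1 0 0" --pt "0 0 0 0 0"

```text
t: 27.55
ee_pos: [641.5, 9.2, 114.1]
orientation: [2.241, 2.197, 0.005]
ft_force: [1.7, -0.9, 7.2]
width: 13.2
grasp_force: 30.0
```

Run:
```python
from tabfit import *
k=optics.calibration("wrist");o=get_obs();im=optics.get_image("wrist");T=R.from_rotvec(o["orientation"]).as_matrix()
x,f,M=tabfit(im,k,T,o["ee_pos"]);print(x.round(1),round(f,3));rows([620,9,118],-1.1)
```

```text
[11.5 68.   4.1 -0.8] -0.878
TCP [641.6   9.2 114. ] tool y ang -1.1 tool x ang 88.9 tilt [ 0.004 -0.    -1.   ] shift cm [-0.06 -2.16 -0.41] turn -0.0 q [-0.    0.58  1.66 -0.    0.9   0.02] F [1.4 0.2 6. ] t 27.6 w 13.2 g 30.0
```

Request:
move_arm --pt "0 -0.5 -0.08 0 0" --pt "0 -0.5 -0.06 0 0" --pt "0 -0.5 -0.05 0 0" --pt "0 -0.5 -0.03 0 0" --pt "0 -0.5 0 0 0" --pt "0 0 0 0 0"

```text
t: 28.35
ee_pos: [615.1, 9.6, 114.9]
orientation: [2.243, 2.198, 0.001]
ft_force: [1.1, -0.6, 4.9]
width: 11.9
grasp_force: 30.0
```

```bash
sed -i 's/(40,68)/(40,78)/' tabfit.py
python3 - <<'E'
from tabfit import *
k=optics.calibration("wrist");o=get_obs();im=optics.get_image("wrist");T=R.from_rotvec(o["orientation"]).as_matrix()
x,f,M=tabfit(im,k,T,o["ee_pos"]);print(x.round(1),round(f,3));rows([620,9,118],-1.1)
E
```

```text
[ 3.5 78.   7.9 -2.7] -0.684
TCP [615.2   9.6 114.9] tool y ang -1.1 tool x ang 88.9 tilt [ 0.001 -0.    -1.   ] shift cm [-0.05  0.49 -0.31] turn -0.0 q [-0.    0.54  1.72 -0.    0.88  0.02] F [ 0.3 -0.6  5.3] t 28.4 w 11.6 g 30.0
```

Request:
move_arm --pt "0 0 0 0 18" --pt "0 0 0 0 18" --pt "0 0 0.3 0 18" --pt "0 0 0.3 0 18" --pt "0 0 0 0 18" --pt "0 0 0 0 10" --pt "0 0 0 0 0" --pt "0 0 0 0 0" --pt "0 0 0 0 0"

```text
t: 29.52
ee_pos: [614.7, 9.7, 108.4]
orientation: [-2.244, -2.199, 0.0]
ft_force: [-0.7, -0.0, -1.4]
width: 11.7
grasp_force: 30.0
```

Run:
```python
from tabfit import *
k=optics.calibration("wrist");o=get_obs();im=optics.get_image("wrist");T=R.from_rotvec(o["orientation"]).as_matrix()
x,f,M=tabfit(im,k,T,o["ee_pos"]);print(x.round(1),round(f,3));rows([484,288,240],-7.4)
```

```text
[ 2.8 76.  10.9 -6. ] -0.572
TCP [614.7   9.7 108.3] tool y ang -1.1 tool x ang 88.9 tilt [-0. -0. -1.] shift cm [ 27.56 -13.63 -13.16] turn 6.3 q [-0.    0.55  1.72 -0.    0.87  0.02] F [-0.2  0.5 -2.2] t 29.57 w 11.9 g 30.0
```

Request:
move_arm --pt "0 0 -1 0 0" --pt "0 0 -3 0 0" --pt "0 0 -5 0 0" --pt "0 0 -4 0 0" --pt "1 -1 -2.3 0 0" --pt "3 -2 0 0 0" --pt "5 -3 0 0 0" --pt "5.5 -3 0 0 0" --pt "5.5 -3 0 0 0" --pt "4 -1 0 0 0"

```text
t: 30.82
ee_pos: [488.0, 253.9, 262.4]
orientation: [2.242, 2.201, 0.001]
ft_force: [0.1, -0.9, -1.5]
width: 11.6
grasp_force: 30.0
```

Request:
move_arm --pt "2.5 -0.6 0 0 0" --pt "1 0 0 6.3 0" --pt "0 0 0 0 0" --pt "0 0 0 0 0"

```text
t: 31.32
ee_pos: [484.5, 286.6, 261.7]
orientation: [2.359, 2.074, 0.0]
ft_force: [0.3, -0.3, -1.3]
width: 11.7
grasp_force: 30.0
```

Run:
```python
from tabfit import *
import pickle
k=optics.calibration("wrist");o=get_obs();im=optics.get_image("wrist");cv2.imwrite("pics/w8.png",im);pickle.dump((k,o),open("k8.pkl","wb"));T=R.from_rotvec(o["orientation"]).as_matrix()
rows([484,288,260],-7.4)
a=np.radians(-7.37);X=np.array([np.cos(a),np.sin(a),0]);Y=np.array([-np.sin(a),np.cos(a),0]);C=np.array([484,288,0])
g=cv2.cvtColor(im,cv2.COLOR_BGR2GRAY)
for sx in(-118,118):
  p=C+sx*X+66*Y+[0,0,6];q=proj("wrist",p,k);
  if 5<q[0]<507 and 5<q[1]<379:
    s=cv2.cornerSubPix(g,np.array([[q]],np.float32),(9,9),(-1,-1),(3,50,.01))[0,0];print(sx,q,s,plane("wrist",s,6,k)-p)
  else:print(sx,q)
for n in("slot_mid","clip_mid","filter_front_centre","filter_rear_centre"):
  P={"slot_mid":C+[0,0,77],"clip_mid":C+[0,0,31],"filter_front_centre":C-58*X+[0,0,77],"filter_rear_centre":C+58*X+[0,0,77]}[n]
  print(n,proj("wrist",P,k).round(),[(np.round(d["point"]),round(d["conf"],2)) for d in spotter.find_in("wrist",n)])
```

```text
TCP [484.5 286.5 261.6] tool y ang -7.4 tool x ang 82.6 tilt [ 0. -0. -1.] shift cm [ 0.14 -0.07  0.16] turn 0.0 q [ 0.51  0.29  1.73 -0.    1.12  0.64] F [ 0.5 -0.7 -2. ] t 31.38 w 11.5 g 30.0
-118 [168.1126699  106.99075719] [167.07776 107.28123] [-1.38185957 -0.18078899  0.        ]
118 [353.51746018 106.87381221] [353.63376 107.62392] [ 0.1034894  -0.94440076  0.        ]
slot_mid [261. 170.] [(array([271., 150.]), 0.57), (array([257., 218.]), 0.48)]
clip_mid [261. 162.] [(array([270., 151.]), 0.57)]
filter_front_centre [209. 170.] [(array([203., 171.]), 0.75)]
filter_rear_centre [313. 170.] [(array([316., 171.]), 0.69)]
```

The rack corners match the model to within about 1 mm, so the centre is (483.4, 287.5). I'll descend into the slot.

Request:
move_arm --pt "0.1 -0.1 1 0 0" --pt "0 0 2 0 0" --pt "0 0 2.5 0 0" --pt "0 0 2 0 0" --pt "0 0 1.5 0 0" --pt "0 0 1 0 0" --pt "0 0 0.7 0 0" --pt "0 0 0 0 0"

```text
t: 32.58
ee_pos: [483.5, 288.2, 154.2]
orientation: [-2.361, -2.072, 0.001]
ft_force: [0.1, 0.6, -0.8]
width: 11.7
grasp_force: 30.0
```

Run:
```python
from h import *
rows([483.4,287.5,139],-7.5)
```

```text
TCP [483.5 288.2 154.2] tool y ang -7.4 tool x ang 82.6 tilt [-0. -0. -1.] shift cm [-0.07 -0.    1.52] turn 0.1 q [ 0.52  0.42  1.82 -0.    0.9   0.65] F [ 0.1  0.6 -0.8] t 32.58 w 11.7 g 30.0
```

Request:
move_arm --pt "0 0 0.5 0 0" --pt "0 0 0.5 0 0" --pt "0 0 0.3 0 0" --pt "0 0 0.2 0 0" --pt "0 0 0.2 0 0" --pt "0 0 0 0 0"

```text
t: 33.33
ee_pos: [483.9, 288.4, 137.7]
orientation: [2.361, 2.072, 0.001]
ft_force: [0.3, -0.6, 2.9]
width: 12.0
grasp_force: 30.0
```

Contact with the clip has begun, so I'll press on slowly.

Request:
move_arm --pt "0 0 0.2 0 0" --pt "0 0 0.2 0 0" --pt "0 0 0.2 0 0" --pt "0 0 0.2 0 0" --pt "0 0 0 0 0"

```text
t: 33.95
ee_pos: [484.3, 288.7, 130.1]
orientation: [2.361, 2.072, 0.003]
ft_force: [0.0, 0.5, 4.6]
width: 11.7
grasp_force: 30.0
```

Request:
move_arm --pt "0 0 0.2 0 0" --pt "0 0 0.2 0 0" --pt "0 0 0.2 0 0" --pt "0 0 0.2 0 0" --pt "0 0 0 0 0"

```text
t: 34.58
ee_pos: [484.1, 288.6, 121.8]
orientation: [2.361, 2.072, 0.002]
ft_force: [0.7, 0.7, 4.4]
width: 11.9
grasp_force: 30.0
```

Request:
move_arm --pt "0 0 0.2 0 0" --pt "0 0 0.2 0 0" --pt "0 0 0.2 0 0" --pt "0 0 0.2 0 0" --pt "0 0 0 0 0"

```text
t: 35.2
ee_pos: [484.1, 288.6, 114.1]
orientation: [2.361, 2.072, 0.002]
ft_force: [-1.2, 0.4, 7.7]
width: 11.6
grasp_force: 30.0
```

Run:
```python
from tabfit import *
import pickle
k=optics.calibration("wrist");o=get_obs();im=optics.get_image("wrist");cv2.imwrite("pics/w9.png",im);pickle.dump((k,o),open("k9.pkl","wb"));T=R.from_rotvec(o["orientation"]).as_matrix()
rows([483.4,287.5,114.3],-7.5)
x,f,M=tabfit(im,k,T,o["ee_pos"]);print(x.round(1),round(f,3));ys,xs=np.nonzero(M);print(xs.min(),xs.max(),ys.min(),ys.max())
C,u,v,n=pose((0,0,0,0),T,o["ee_pos"])
for z in(77,80,84,90):
  C=np.array([483.4,287.5,z]);P=np.array([C+a*u+b*v+c*n for a in(-22,22) for b in(-5,5) for c in(3,26)]);q=proj("wrist",P,k);print(z,q.min(0).round(),q.max(0).round())
```

```text
TCP [484.1 288.6 114.1] tool y ang -7.4 tool x ang 82.6 tilt [ 0.001  0.001 -1.   ] shift cm [-0.12 -0.05 -0.02] turn 0.1 q [0.52 0.48 1.84 0.   0.82 0.65] F [-0.7  0.7  7.3] t 35.25 w 12.0 g 30.0
[ 4.2 76.9 13.8 -6. ] -0.551
219 248 206 242
77 [218. 203.] [257. 242.]
80 [217. 205.] [257. 244.]
84 [216. 206.] [257. 247.]
90 [215. 209.] [257. 252.]
```

Run:
```python
from tabfit import *
import pickle
for i in(8,9):
  k,o=pickle.load(open(f"k{i}.pkl","rb"));im=cv2.imread(f"pics/w{i}.png")
  h=cv2.cvtColor(im,cv2.COLOR_BGR2HSV);m=cv2.inRange(h,(100,120,40),(125,255,255));n,l,st,c=cv2.connectedComponentsWithStats(m);print([(st[j].tolist(),c[j].round(1).tolist()) for j in range(1,n) if st[j,4]>20])
  g=cv2.cvtColor(im,cv2.COLOR_BGR2GRAY);np.set_printoptions(linewidth=250);print(g[130:270:6,215:300:4] if 1 else "")
```

```text
[([219, 206, 30, 37, 696], [232.5, 221.0])]
[[ 48 187 121 200 196 195 168 141 198  96  76  75  76  75 126 195 154 197 197 198 187 147]
 [ 54 153 151 192 191 192 192 193 193  84  78  78  77  77  96 195 195 196 196 195 200 186]
 [ 80  50 106 121 121 125 119 121 122  77  78  80  79  79  72 122 123 100 103  99 103  96]
 [ 93  46  91  90 126 125 126 125 116  81  80  81  80  79  79 128 127 126 126 106  72  67]
 [ 96 130  94  84 194 191 191 191 182  82  81  81  81  80  80 194 192 192 193 151  72 105]
 [ 75 127  93  91 182 194 194 194 184  84  84  82  80  81  80 193 192 192 194 138  71 142]
 [ 71 120  94  82 197 194 195 196 160  90  88  88  88  86  86 196 194 194 164 124 126 125]
 [ 95 119 106 111 193 191 191 191 195  99  97  94  93  93  94 193 191 191 195 134 156 155]
 [ 93  52 115 115 187 188 189 189 190 110 106 104 101 101  99 194 192 193 193 140  96  98]
 [ 87  68 125 126 126 125 126 127 127 118 115 112 110 109 108 127 126 126 126 127 126 131]
 [ 86  44 129 199 127 197 194 195 161 124 121 119 117 115 113 184 192 192 194 123 123 131]
 [ 77  49 161 117 124 124 122 122 126 117 119 118 115 1
[... 2697 characters left out ...]
3 123 136 135 137 138 141 143 146 145 125 125 126 177 177 177]
 [177 155 165 166 167 123 123 123  96 129 130 132 133 136 138 107 124 125 124 248 246 246]
 [213 110 130 129 132 121 122 122  83 123 124 124 126 128 131  84 122 123 122 213 223 226]
 [164 152 160 163 119 120 120 111  83 117 117 118 119 122 123  86 118 122 122 118 167 151]
 [249 247 246 208 120 119 119 120  82 111 112 112 113 114 116  83 121 120 120 120 183 175]
 [240 240 246 118 119 118 118 120  77 107 107 109 109 111 114  81 120 118 119 119 119 156]
 [ 53  54 117 118 117 117 117 105  67 105 103 106 106 107 111  77 113 118 118 117 118 116]
 [ 70 104 106 106 105 117 117  88  60 100 101 102 101 103 106  72 109 118 118 106 106 105]]
```

Request:
move_arm --pt "0 0 0.15 0 0" --pt "0 0 0 0 0" --pt "0 0 0 0 0"

```text
t: 35.62
ee_pos: [484.9, 289.3, 113.7]
orientation: [2.361, 2.072, 0.005]
ft_force: [-0.9, 1.2, 14.4]
width: 11.6
grasp_force: 30.0
```

Request:
move_arm --pt "0 0 0.15 0 0" --pt "0 0 0 0 0" --pt "0 0 0 0 0"

```text
t: 36.0
ee_pos: [485.9, 290.1, 113.2]
orientation: [2.361, 2.072, 0.01]
ft_force: [-1.1, 3.9, 19.1]
width: 11.7
grasp_force: 30.1
```

The tab has not moved in the hand, so there was no slip. The height matches the seat and the stop is stiff. I'll relax, release and check.

Request:
move_arm --pt "0 0 -0.15 0 0" --pt "0 0 -0.15 0 0" --pt "0 0 -0.05 0 0" --pt "0 0 0 0 15" --pt "0 0 0 0 30" --pt "0 0 0 0 30" --pt "0 0 0 0 30" --pt "0 0 -0.5 0 30" --pt "0 0 -2 0 30" --pt "0 0 -4 0 30"

```text
t: 37.25
ee_pos: [482.6, 287.6, 178.5]
orientation: [-2.36, -2.072, 0.005]
ft_force: [0.5, 0.5, 0.4]
width: 26.4
grasp_force: 0.0
```

Request:
move_arm --pt "0 0 -5 0 30" --pt "0 0 -5 0 30" --pt "3 0 -2 0 30" --pt "3 0 0 0 30" --pt "2 0 0 0 30" --pt "0 0 0 0 30" --pt "0 0 0 0 30"

```text
t: 38.12
ee_pos: [493.6, 366.7, 298.2]
orientation: [2.361, 2.072, -0.003]
ft_force: [-0.3, -0.0, -0.5]
width: 26.5
grasp_force: 0.0
```

Run:
```python
from h import *
import pickle
k=optics.calibration("wrist");o=get_obs();im=optics.get_image("wrist");s=optics.get_image("scene");t=optics.get_image("top")
for n,i in(("w10",im),("s10",s),("t10",t)):cv2.imwrite(f"pics/{n}.png",i)
pickle.dump((k,o),open("k10.pkl","wb"));rows([483.4,287.5,114.3],-7.5)
a=np.radians(-7.4);X=np.array([np.cos(a),np.sin(a),0]);Y=np.array([-np.sin(a),np.cos(a),0]);up=np.array([0,0,1.])
h=cv2.cvtColor(im,cv2.COLOR_BGR2HSV);m=cv2.inRange(h,(100,120,40),(125,255,255));n,l,st,c=cv2.connectedComponentsWithStats(m);print([(st[j].tolist(),c[j].round(1).tolist()) for j in range(1,n) if st[j,4]>20])
for dz in(0,4,8):
  C=np.array([483.4,287.5,77+dz]);P=np.array([C+p*up+b*Y-c*X for p in(-22,22) for b in(-5,5) for c in(3,26)]);q=proj("wrist",P,k);print(dz,"tab",q.min(0).round(),q.max(0).round())
# rim top rows in the scene camera: gray profile across predicted top points of the three racked filters
g=cv2.cvtColor(s,cv2.COLOR_BGR2GRAY)
for i,nm in((-1,"front"),(0,"mid"),(1,"rear")):
  q=proj("scene",np.array([483.4,287.5,142])+58*i*X,None);print(nm,q.round(1),g[int(q[1])-10:int(q[1])+12,int(round(q[0]))].tolist())
print([(n_,[(np.round(d["point"],1),round(d["conf"],2)) for d in spotter.find_in("scene",n_)]) for n_ in("filter_front_centre","filter_blue_centre","filter_rear_centre")])
```

```text
TCP [493.9 366.7 298.7] tool y ang -7.5 tool x ang 82.5 tilt [-0.    -0.001 -1.   ] shift cm [-7.97  0.   18.44] turn 0.0 q [ 0.62  0.33  1.58 -0.    1.23  0.75] F [-0.5  0.1 -0. ] t 38.27 w 26.4 g 0.0
[([241, 216, 15, 18, 252], [248.4, 224.7]), ([240, 334, 8, 10, 61], [243.6, 338.2])]
0 tab [241. 215.] [260. 235.]
4 tab [240. 216.] [260. 237.]
8 tab [240. 217.] [260. 238.]
front [361.3 181.3] [31, 30, 26, 28, 25, 30, 29, 27, 34, 34, 49, 55, 46, 39, 36, 54, 78, 89, 97, 107, 94, 66]
mid [362.2 191.6] [46, 60, 49, 32, 35, 73, 107, 108, 102, 107, 94, 66, 60, 40, 33, 43, 70, 96, 103, 107, 110, 85]
rear [363.3 202.9] [73, 59, 35, 38, 43, 80, 110, 112, 103, 113, 88, 66, 58, 38, 32, 37, 50, 76, 91, 98, 106, 110]
[('filter_front_centre', [(array([357.7, 188.2]), 0.78), (array([356.7, 201.1]), 0.44), (array([352.4, 244.7]), 0.4)]), ('filter_blue_centre', [(array([286.7, 214.3]), 0.9), (array([356.7, 198.7]), 0.75), (array([189.8, 169.6]), 0.69)]), ('filter_rear_centre', [(array([357.6, 218.6]), 0.77)])]
```

The blue rim's profile in the scene image matches its rear neighbour's, so it sits level, and the tab is where a seated filter's should be. The arm is clear, so I'm handing in.

```bash
python3 -c "
from workcell import close_job
print(close_job())"
```

```text
the job is handed in; nothing more can be done
None
```

The blue-tab prefilter was stood against the backsplash and let go, regripped by its rim, and pressed into the middle slot with its tab to the front; the job is handed in at about 38 s, and the images show it level with its rear neighbour, but no verdict came back and the clip's snap never showed in the force readings.

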